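# Pop a pot out of the spring dispenser and trap it

### The arm

A 6-joint arm with a two-finger parallel gripper is mounted at the origin on a cart in front of the work surface, level with it; the furniture and walls round the work are solid. World frame = base frame: x ahead of the robot, y to its left, z up, the work surface at z = 0. Lengths are in m, angles in rad, forces in N, time in s.
With the tool pointing down it reaches from about 0.375 to 0.975 m from the base axis. Payload 3.8 kg.
Tool frame: the origin (TCP) lies midway between the tips of the shut fingers; the grasp point (between the pads) lies 19 mm behind it; z points along the fingers, y is the line along which they close (so a half turn about z gives the same grasp; the last joint's range is limited). The gripper opens to 88 mm and grips with 3 to 60 N. Pads are 18 mm wide; open, the fingers measure 123 mm over their backs; the gripper's body (75 mm by 187 mm) begins 45 mm behind the grasp point.
Start: joints at [-1.262, 0.264, 1.604, -0, 1.274, -0.037], TCP at [0.229, -0.635, 0.239] pointing down, gripper open.
Joint ranges: [-2.63, 2.63], [-0.94, 2.18], [0.31, 2.57], [-1.31, 4.45], [0, 2.66], [-2.55, 2.55]. Speed limits (rad/s): [2.57, 2.57, 3.14, 3.14, 3.14, 3.14].

### API

Orientations are given as a rotation vector (axis times angle).
In Python, from cell import manip, inverse_kinematics, cams, order gives the robot as it stands. Calls block until the motion is done:
- manip.move_pose(position, orientation): joint-space move of the TCP to a pose.
- manip.move_linear(position, rate=0.15, rot=None): straight line of the TCP; rot=None keeps the orientation; rate is the mean speed in m/s.
- manip.set_joints(angles): joint-space move.
- manip.set_gripper(opening, force=None): finger opening in m; force is the grip in N (None keeps the last); returns when the fingers have stopped.
- manip.dwell(seconds).
- inverse_kinematics(position, orientation): joint angles nearest the present ones, or None.
- manip.state(): the state.
- cams.capture(name): name is "scene" or "side" or "wrist"; returns a dict with "image" (400x640x3 uint8, blue, green, red), "z_map" (400x640 float32, m along the optical axis (not along the pixel's ray), 0 where there is no reading), "intrinsics" (3x3 intrinsics, pixels), "position" and "orientation" of the camera in the world; the wrist camera has in their place "T_tool_cam" (4x4, takes a point from camera to tool coordinates, whose origin is the TCP and whose axes are the flange's). Camera axes: x right, y down, z forward; pixel columns grow to the right and rows downward; lengths in m; the calibration is good to about 2 mm. A picture is of the moment at which its call begins: read the wrist's pose just before it.
A pose or a line that the arm cannot do raises manip.IKError and nothing moves.
- order.close_job(): hands the job in; it is judged then, once.
The state is a dict: "clock": time; "joint_pos": joint angles; "joint_velocities": joint speeds; "tau": joint torques, N m; "tool_pos": TCP position; "tcp_rot": TCP orientation; "contact_force": force on the tool from outside, world axes, zero at the start; "moment": the same for the moment, N m; "gripper_width": finger opening in m; "grasp_force": force on a finger pad.
Only numpy, scipy, OpenCV 4.12 (cv2) and the standard library are available. Lean on these libraries where they do the work, as an engineer would, in place of code of your own. Each camera call takes 0.05 s, during which the arm holds its last target. There are 200 camera calls.

### The job

Press the orange key of the pot dispenser fully down with one finger and keep it down; the spring then pushes the gold-lidded pot out, and the other finger must trap it from the front once it has come out by a centimetre or more and while it still stands wholly on the landing. Do it gently, grip and lift nothing, and leave the other things on the worktop where they are. Finish while holding: key still held down by one finger, pot standing still and upright against the other.

Things in the scene. Friction and masses are not known exactly. Their poses are not given: they have to be found in the camera images.
- dispenser: Blue pot dispenser, 202 x 118 mm, fixed on the worktop. Origin: worktop level, under the middle of the bay; -x is the way the pot comes out, +y the key's side, z up. Deck 24 mm above the worktop. Bay x -31..76 mm between grey walls (inner faces y = -34 and 34 mm, 5 mm thick, top z 54). Spring housing behind, x 76..102, top z 58. All mm in this frame.
- landing (a point): Middle of the landing in front of the bay, on its top, at (-56, 0, 24) mm in the dispenser's frame, axes as the dispenser's. The landing runs from x = -38 to -75 mm, then drops to the worktop; low rails at its sides (inner faces y = -34 and 34 mm, tops z = 32 mm).
- pusher (a joint): Spring pusher behind the pot; 0 = back as at the start, grows in m as it moves toward the dispenser's -x, up to 0.082. It presses the pot with about 5 N (3.5 N at the end) against a steel gate (x -37..-33 mm, 9 mm above the deck). With the gate sunk it moves the pot at some 30 to 60 mm/s, and off the end of the landing unless something stops it.
- key: Orange key with ribbed top, 50 mm along x, 28 mm along y, beside the landing. Origin: middle of its top, at (-70, 58, 49) mm in the dispenser's frame when up, same axes. Goes 13 mm straight down against a spring (3 to 7 N, a few N more while the gate rubs the pot), springs up if let go. The gate sinks with it, below the deck after 9 mm. Fully down its top is 12 mm above the landing.
- pot: Squat round pot, white with a gold lid, 62 mm diameter, 35 mm high, about 80 g. Origin at the middle of its underside, z up. At the start it stands in the bay at the dispenser's origin, on the deck, its front against the gate.
- egg_cup: White egg cup with a blue rim line, 52 mm diameter, 58 mm high; bystander. Origin under its middle.
- spice_jar: Spice jar with a black cap, 41 mm diameter, 105 mm high; bystander. Origin under its middle.
- grey_pot: Squat pot with a grey lid and a blue line, 69 mm diameter, 41 mm high; bystander. Origin under its middle.
- tin: Half tin with ring pull and a tan label, 75 mm diameter, 66 mm high; bystander. Origin under its middle.
- mug: White mug with dark dots, 82 mm wide, 114 mm with its handle, 91 mm high; bystander. Origin under its middle.
- spoon: Wooden spoon, 316 mm long, lying on the chopping board at the left; bystander. Origin under its middle.
Things that resemble listed ones, but are neither listed nor needed, are in the scene too. What is shaped like the pot but green is not meant.

How it is judged:
On the way, in this order (a step that is already met when the one before it is completed fails the run):
1. a finger presses the key down (z of key in the frame of dispenser below 0.041 m and contact force between the fingers and key above 0.5 N).
2. with the key held down, the pot has come out at least 8 mm and is stopped by a finger on the landing (all of step 1 and contact force between the fingers and pot above 0.3 N and x of pot in the frame of dispenser between -0.047 and -0.008 m), for 0.3 s.
At the end, for the whole second after the job is handed in: A finger holds the key at least 8 of its 13 mm down (over 0.5 N) while a finger holds the pot (over 0.3 N) against the spring; the pot is 8 to 47 mm out of its bay, on the deck (within 5 mm of its height), upright within 7 degrees and still (all of step 2 and z of pot in the frame of dispenser between 0.02 and 0.029 m and angle between pot's own z axis and vertical below 0.12 rad and linear speed of pot below 0.01 m/s); the arm keeps its last pose, push and grip.
It fails at once if the pot is lifted (z of pot in the frame of dispenser above 0.036 m).
It fails at once if the pot falls off the landing or tips over (z of pot in the frame of dispenser below 0.012 m or angle between pot's own z axis and vertical above 0.4 rad).
It fails at once if the pot is squeezed or struck (contact force between the fingers and pot above 15 N).
It fails at once if the key is struck or forced (contact force between the fingers and key above 40 N).
It fails at once if a bystander is moved (distance of any of egg_cup, spice_jar, grey_pot, tin, mug, spoon from where it was at the start of the episode above 0.02 m).
It also fails if it takes over 30 s, if anything falls off the work surface, if the arm or the gripper's body presses on something with over 40 N, if the wrist force passes 120 N, or if a joint passes its speed limit or range.

## Working session

There is one attempt and no reset: what is moved stays moved. The work goes in short steps, each a Python script; the robot and the scene stay as the last script left them, time stands still between calls to the robot, and variables do not carry over. Pictures are saved under pics/ and viewed, at most 10 in all, crops included, and the job is handed in when it is done.

```bash
mkdir -p pics; ls
python3 - <<'E'
from cell import manip,cams
import cv2,numpy as np
for n in ("scene","side"):
    c=cams.capture(n);cv2.imwrite(f"pics/{n}0.png",c["image"]);np.savez(f"{n}0.npz",**c)
    print(n,c["position"],c["orientation"],c["intrinsics"])
print(manip.state())
E
```

```text
pics
scene [-0.27763072  0.62739502  0.81287722] [-1.25681789  2.15503564 -1.04662798] [[376.79516092   0.         316.49658783]
 [  0.         376.79516092 193.43034611]
 [  0.           0.           1.        ]]
side [ 0.14208996 -1.28746117  1.40397018] [-2.27357613  0.31374744 -0.14072457] [[515.82336992   0.         311.04666706]
 [  0.         515.82336992 208.00712861]
 [  0.           0.           1.        ]]
{'clock': 0.1, 'joint_pos': array([-1.26189364e+00,  2.64664150e-01,  1.60520134e+00,  3.00152368e-05,
        1.27373402e+00, -3.69051509e-02]), 'joint_velocities': array([-0.00070185, -0.00042874, -0.00317166,  0.00030938,  0.00014586,
        0.00021763]), 'tau': array([ 2.08362885e-04, -5.03618109e+01, -3.58070469e+01,  7.31028663e-02,
        2.33320438e-02, -4.93320192e-05]), 'tool_pos': array([ 0.22860638, -0.63443299,  0.23754123]), 'tcp_rot': array([-3.09278921e+00, -5.40134810e-01,  3.82502579e-04]), 'contact_force': array([-0.06030666, -0.25553704, -0.23197191]), 'moment': array([ 0.0091301 , -0.02066293, -0.0018214 ]), 'grasp_force': 0.0, 'gripper_width': 0.08818326863236862}
```

View pics/scene0.png

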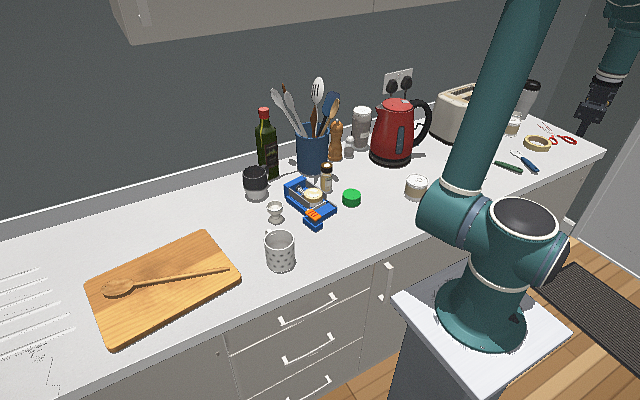

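View pics/side0.png

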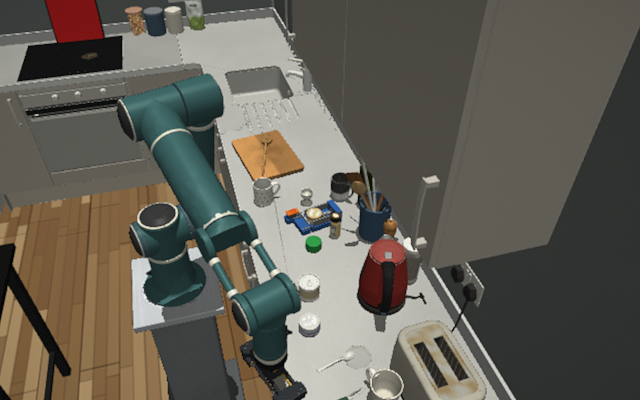

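The scene view shows the blue dispenser at about (310,203), with the gold-lidded pot at (314,194) and the orange key at (314,213). The green pot at (351,198) is the decoy. The white-lidded pot at (416,186) is also not the target, because it isn't in the dispenser. The side view shows the dispenser at (313,216). Next I'll take one enlarged crop and localise by colour.

```bash
cat > h.py <<'E'
import numpy as np,cv2
from scipy.spatial.transform import Rotation as R
def cloud(c,T=None):
    K=c["intrinsics"];z=c["z_map"];v,u=np.mgrid[:z.shape[0],:z.shape[1]]
    P=np.dstack([(u-K[0,2])/K[0,0]*z,(v-K[1,2])/K[1,1]*z,z])
    if T is None:
        T=np.eye(4);T[:3,:3]=R.from_rotvec(c["orientation"]).as_matrix();T[:3,3]=c["position"]
    W=P@T[:3,:3].T+T[:3,3];W[z==0]=np.nan
    return W
def hsv(c): return cv2.cvtColor(c["image"],cv2.COLOR_BGR2HSV)
E
python3 - <<'E'
from h import *
ims=[]
for n,(u,v) in (("scene",(310,203)),("side",(313,212))):
    c=dict(np.load(n+"0.npz"));W=cloud(c);H=hsv(c)
    m0=np.zeros(H.shape[:2],bool);m0[v-32:v+32,u-36:u+36]=1
    for k,lo,hi in (("orange",(5,170,120),(16,255,255)),("blue",(100,150,60),(125,255,255)),("gold",(18,50,120),(32,255,255))):
        m=m0&(cv2.inRange(H,lo,hi)>0)&np.isfinite(W[...,0]);p=W[m]
        print(n,k,m.sum(),np.median(p,0).round(4))
        if k=="orange": print(p[p[:,2]>.04].mean(0))
        if k=="blue":
            q=p[(p[:,2]<.07)];r=cv2.minAreaRect((q[:,:2]*1000).astype(np.float32));print(r)
    ims.append(cv2.resize(c["image"][v-50:v+50,u-65:u+65],None,fx=5,fy=5)[:, :400] if 0 else cv2.resize(c["image"][v-45:v+45,u-60:u+60],(400,300),interpolation=cv2.INTER_CUBIC))
cv2.imwrite("pics/crop.png",np.hstack(ims))
E
```

```text
scene orange 55 [0.4727 0.2075 0.0467]
[0.47289745 0.20704655 0.04679589]
scene blue 716 [0.5315 0.1919 0.0224]
((554.2495727539062, 179.85369873046875), (203.32823181152344, 118.19210815429688), 10.878987312316895)
scene gold 234 [0.5636 0.1502 0.0559]
side orange 58 [0.4795 0.1998 0.048 ]
[0.48001924 0.19934504 0.04827529]
side blue 368 [0.5277 0.1563 0.0215]
((557.1801147460938, 161.0363006591797), (208.9525909423828, 111.13909149169922), 3.063234567642212)
side gold 132 [0.5664 0.1484 0.0579]
```

View pics/crop.png

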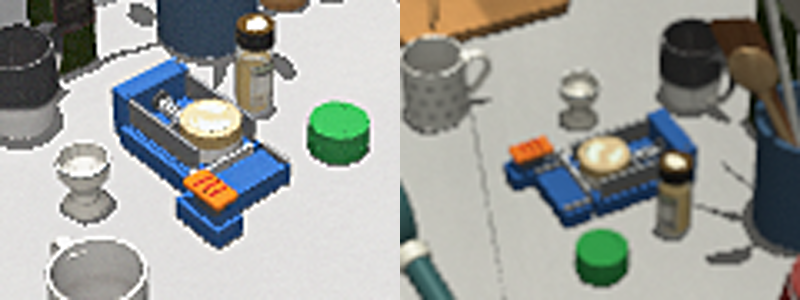

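The crop confirms the target: blue dispenser, gold-lidded pot in the bay behind the gate, orange key beside the landing. The green pot and the black-and-grey pots stand apart. I'll go over it for a wrist view.

```bash
cat >> h.py <<'E'
def ori(yaw): # tool down, tool x = dispenser x
    return (R.from_euler('z',yaw)*R.from_euler('x',np.pi)).as_rotvec()
E
python3 - <<'E'
from cell import manip,cams,inverse_kinematics as ik
from h import *
s=manip.state();p=s["tool_pos"];
q=p*[.74,.74,1];q[2]=.36
manip.move_linear(q,.25,None)
yaw=np.radians(10)
j=ik([.47,.16,.30],ori(yaw));print(j)
manip.move_pose([.47,.16,.30],ori(yaw))
s=manip.state();c=cams.capture("wrist")
T=np.eye(4);T[:3,:3]=R.from_rotvec(s["tcp_rot"]).as_matrix();T[:3,3]=s["tool_pos"];T=T@c["T_tool_cam"]
np.savez("w1.npz",T=T,**c);cv2.imwrite("pics/w1.png",c["image"]);print(s["clock"],s["tool_pos"])
W=cloud(c,T);H=hsv(c)
for k,lo,hi,z in (("orange",(5,170,120),(16,255,255),(.04,.06)),("blue",(100,150,60),(125,255,255),(.01,.065)),("gold",(18,40,120),(32,255,255),(.052,.07))):
    m=(cv2.inRange(H,lo,hi)>0)&(W[...,2]>z[0])&(W[...,2]<z[1]);p=W[m]
    r=cv2.minAreaRect((p[:,:2]*1000).astype(np.float32))
    print(k,m.sum(),p.mean(0).round(4),r)
E
```

```text
[ 2.77946543e-01 -1.12369071e-01  1.89478763e+00 -8.88178420e-16
  1.35917409e+00  1.67420994e+00]
3.5917 [0.4703246  0.15934791 0.30009202]
orange 629 [0.4888 0.2066 0.0487] ((487.15692138671875, 206.92445373535156), (33.73268508911133, 27.15399169921875), 10.291008949279785)
blue 5378 [0.5664 0.1728 0.0255] ((534.9609985351562, -30.899627685546875), (534.2200317382812, 171.25698852539062), 82.5733413696289)
gold 1718 [0.5594 0.1618 0.0586] ((584.940673828125, 148.4753875732422), (58.42768859863281, 120.06387329101562), 62.708404541015625)
```

View pics/w1.png

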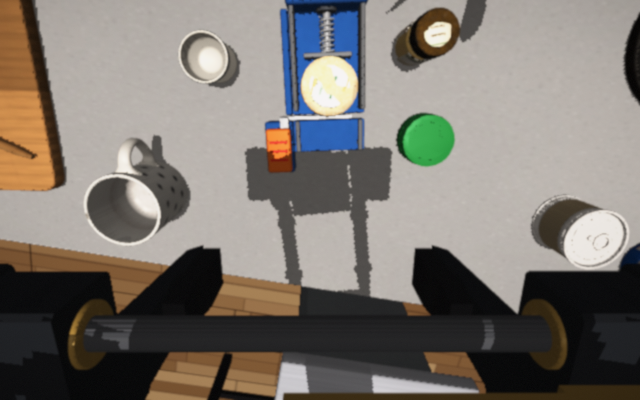

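The wrist view shows the dispenser upright in the frame: pot lid at (329,86), key at (280,147), landing at (330,135). The egg cup is at (207,58), the mug at (125,205) and the spice jar at (430,38), all clear of the landing.

Run:
```python
from h import *
c=dict(np.load("w1.npz"));W=cloud(c,c["T"]);H=hsv(c)
def win(u0,v0,u1,v1):
    m=np.zeros(H.shape[:2],bool);m[v0:v1,u0:u1]=1;return m
z=W[...,2]
m=win(255,110,305,185)&(cv2.inRange(H,(3,140,40),(18,255,255))>0)&(z>.045)&(z<.056)
r=cv2.minAreaRect((W[m][:,:2]*1000).astype(np.float32));print("key",r,np.median(W[m][:,2]))
m=win(295,50,365,125)&(z>.0555)&(z<.066)&(H[...,2]>100)
(x,y),rad=cv2.minEnclosingCircle((W[m][:,:2]*1000).astype(np.float32));print("pot",x,y,rad,W[m].mean(0),np.median(z[m]))
pc=np.array([x,y])
m=win(300,122,362,152)&(cv2.inRange(H,(100,120,30),(125,255,255))>0)&(z>.018)&(z<.03)
print("landing",cv2.minAreaRect((W[m][:,:2]*1000).astype(np.float32)),np.median(z[m]))
for nm,b in (("egg",(175,28,240,90)),("jar",(405,5,465,60)),("mug",(80,130,165,245))):
    m=win(*b)&(z>.03);print(nm,W[m].min(0).round(3),W[m].max(0).round(3))
```

```text
key ((480.2134704589844, 205.3411102294922), (48.27252197265625, 27.512617111206055), 11.295689582824707) 0.04866485029628048
pot 564.6453247070312 157.07264709472656 37.74094772338867 [0.55857331 0.16178437 0.05867005] 0.05865504725799037
landing ((503.30560302734375, 151.0078125), (33.41724395751953, 68.24293518066406), 9.981603622436523) 0.023793142567960224
egg [0.539 0.269 0.03 ] [0.59 0.32 0.06]
jar [0.598 0.057 0.034] [0.638 0.097 0.108]
mug [0.355 0.317 0.03 ] [0.468 0.399 0.092]
```

Run:
```python
from cell import manip,cams
from h import *
yaw=np.radians(10.4);O=np.array([.5593,.1611])
c_,s_=np.cos(yaw),np.sin(yaw);xy=O+np.array([[c_,-s_],[s_,c_]])@[-.060,.028]
manip.set_gripper(.044,10)
manip.move_pose([*xy,.12],ori(yaw))
manip.move_linear([*xy,.062],.1)
s=manip.state();c=cams.capture("wrist");cv2.imwrite("pics/w2.png",c["image"])
c2=cams.capture("scene");u,v=310,203
cv2.imwrite("pics/s2.png",cv2.resize(c2["image"][v-60:v+45,u-70:u+70],(800,600),interpolation=cv2.INTER_CUBIC))
print(xy,s["clock"],s["tool_pos"],s["gripper_width"],s["contact_force"])
```

```text
[0.49523118 0.17780885] 5.9167 [0.49582642 0.17796549 0.0626387 ] 0.04402423963835071 [-0.65273718  0.45039221  0.54259877]
```

View pics/w2.png

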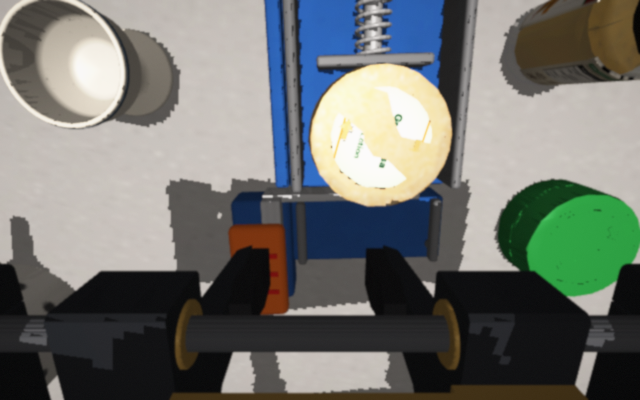

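View pics/s2.png

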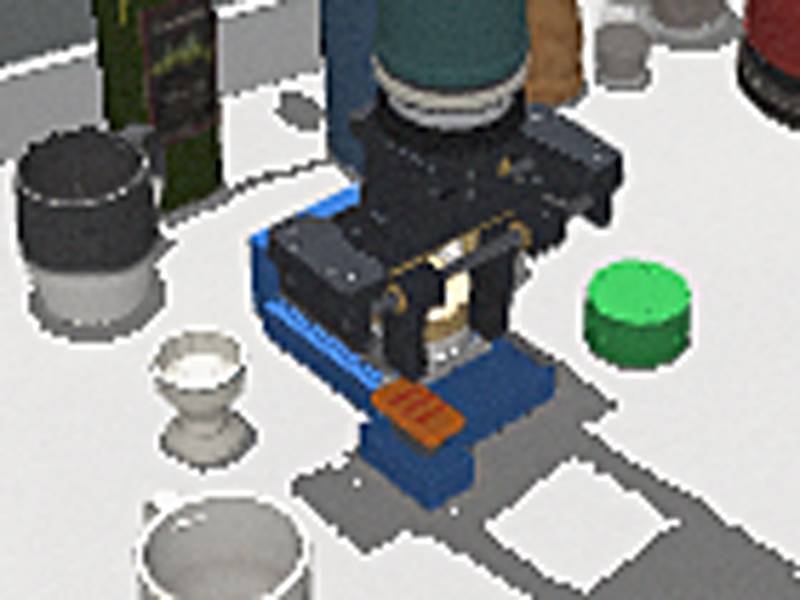

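Both views show the left finger over the key (wrist view: tip near (255,250), key 230–288) and the right finger (380,250) in line with the pot (381,135), with a gap in front of it. I'll press in small steps and watch the force.

Run:
```python
from cell import manip
import numpy as np
s=manip.state();p=np.array([.49523118,.17780885,.05])
f0=s["contact_force"]
manip.move_linear(p,.04)
for z in np.arange(.048,.0345,-.001):
    p[2]=z;manip.move_linear(p,.02)
    s=manip.state();f=s["contact_force"]-f0
    print(round(s["clock"],2),round(z,4),s["tool_pos"].round(4),f.round(2))
    if f[2]>16: break
manip.dwell(.8);s=manip.state();print(s["clock"],s["tool_pos"].round(4),(s["contact_force"]-f0).round(2))
```

```text
6.72 0.048 [0.4952 0.1778 0.0481] [-0.63  0.11  2.55]
6.97 0.047 [0.4952 0.1778 0.0473] [-0.85  0.49  4.69]
7.22 0.046 [0.4952 0.1778 0.0463] [-0.98  0.15  4.38]
7.47 0.045 [0.4952 0.1778 0.0453] [-0.34 -1.15  5.11]
7.72 0.044 [0.4952 0.1778 0.0443] [-0.9  -0.91  5.32]
7.97 0.043 [0.4953 0.1778 0.0433] [-0.39 -0.75  5.8 ]
8.22 0.042 [0.4953 0.1778 0.0423] [-1.69 -0.86  5.03]
8.47 0.041 [0.4952 0.1778 0.0413] [-1.68 -0.93  5.03]
8.72 0.04 [0.4952 0.1778 0.0402] [-0.48 -0.15  4.53]
8.97 0.039 [0.4952 0.1778 0.0393] [-1.1  -0.59  5.5 ]
9.22 0.038 [0.4952 0.1778 0.0385] [-2.22 -1.81  7.69]
9.47 0.037 [0.4951 0.1778 0.0377] [-3.51 -1.28  8.86]
9.72 0.036 [0.4951 0.1778 0.0368] [-3.92 -1.03  9.33]
9.97 0.035 [0.4952 0.1778 0.0363] [-5.06 -1.8  13.59]
10.7667 [0.4952 0.1778 0.0363] [-4.9  -1.39 12.52]
```

Run:
```python
from cell import manip,cams
from h import *
s=manip.state();c=cams.capture("wrist");cv2.imwrite("pics/w3.png",c["image"])
T=np.eye(4);T[:3,:3]=R.from_rotvec(s["tcp_rot"]).as_matrix();T[:3,3]=s["tool_pos"];W=cloud(c,T@c["T_tool_cam"])
z=W[...,2];H=hsv(c);m=(z>.0555)&(z<.064)&(cv2.inRange(H,(12,20,120),(35,255,255))>0)
m[:,:280]=0;m[:,500:]=0;p=W[m]
yaw=np.radians(10.4);d=(p[:,:2]-[.5593,.1611])@np.array([[np.cos(yaw),-np.sin(yaw)],[np.sin(yaw),np.cos(yaw)]])
print(np.percentile(d,[1,50,99],axis=0).round(4),np.percentile(p[:,2],[2,50,98]))
```

```text
[[-0.0358 -0.0275]
 [-0.0097  0.0021]
 [ 0.0101  0.0296]] [0.0572232  0.05867752 0.06002718]
```

View pics/w3.png

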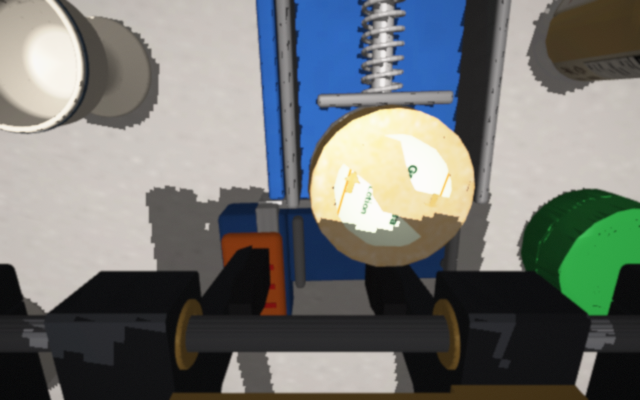

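The pot (391,187) is out and resting against the right finger. Its back edge at x ≈ +10 mm puts its centre at about -20 mm, and its lid is level. The key is fully down under the left finger.

```bash
python3 -c "
from cell import order
print(order.close_job())"
```

```text
the job is handed in; nothing more can be done
None
```

I handed the job in with the key held fully down by one finger and the gold-lidded pot standing still and upright against the other, about 20 mm out on the landing; the hand-in call gave no verdict.

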